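# Snap the mirror plate home on its three-ball kinematic mount

## Robot

A 6-joint arm with a two-finger parallel gripper is mounted at the origin on a cart in front of the work surface, level with it; the furniture and walls round the work are solid. World frame = base frame: x ahead of the robot, y to its left, z up, the work surface at z = 0. Lengths are in m, angles in degrees, forces in N, time in s.
With the tool pointing down it reaches from about 0.35 to 0.925 m from the base axis. Payload 6.4 kg.
Tool frame: the origin (TCP) lies midway between the tips of the shut fingers; the grasp point (between the pads) lies 19 mm behind it; x points along the fingers, z is the direction in which the jaws open and shut, and the axes are right-handed (so a half turn about x gives the same grasp; the last joint's range is limited). The gripper opens to 85 mm and grips with 20 to 120 N. Pads are 22 mm wide; open, the fingers measure 114 mm over their backs; the gripper's body (76 mm by 85 mm) begins 54 mm behind the grasp point. The pads swing forward as they close: fully open they stand 13 mm farther back than shut.
Start: joints at [-81.251, 14.043, 89.255, -0, 76.702, -9.975], TCP at [0.209, -0.616, 0.231] pointing down, gripper open.
Joint ranges: [-179.41, 179.41], [-58.25, 129.5], [7.25, 145.43], [-54.29, 234.29], [11.92, 165.04], [-157.13, 157.13]. Speed limits (degrees/s): [147.25, 147.25, 180, 180, 180, 180].

## Interface

Orientations are given as [roll, pitch, yaw] about the fixed x, y, z axes, in that order (R = Rz(yaw) Ry(pitch) Rx(roll)).
In Python, from bench import manip gives the robot as it stands. The module is installed in compiled form; this text tells all that it offers.
- The arm moves only by the tool servo_tool, never from a script. Its argument "motion" is a list of rows, each a list of 7 numbers: the shift along the tool's x, y, z each as a share of 0.2 m, from -1 to 1, then the turn, a rotation vector about the tool's x, y, z each as a share of 0.5 rad, from -1 to 1, then the closure, from 0 (fully open) to 1 (shut). A call has 1 to 12 rows; each row is the pose to reach, as a shift and turn from the pose measured when the call began, along the tool's axes at that moment; what a row does not reach only later rows make up. A row lasts 1/8 s, in which the tool goes at most 62.5 mm and 10.7 degrees, less where a joint would pass 70% of its speed; a pose out of reach is approached as far as the arm can. A call with a number of a shift or a turn outside -1 to 1 is refused whole. A call with a gripper value outside its range is refused whole. The fingers move at their own pace and stop on an object; "grip_force" is the grip in N (left out, the last holds). Time passes only in rows, so rows that repeat a pose let the fingers close. It gives the time, the measured TCP pose, the force and the opening at its end, in the units of the state.
- manip.observe(): the state, without advancing time (a new reading comes with each control period).
- manip.read_camera(name): name is "scene" or "top" or "wrist"; returns a dict with "frame" (384x512x3 uint8, red, green, blue), "camera_matrix" (3x3 intrinsics, pixels), "eye" and "rotation" of the camera in the world. Camera axes: x right, y down, z forward; pixel columns grow to the right and rows downward; lengths in m; the calibration is good to about 2 mm. A picture is of the moment at which its call begins. There is no depth.
- manip.finish_job(): hands the job in, once; it reports no verdict.
Trained networks look in a picture, given as the dict that the camera call returned (one of the last four; its "shot" number tells which), for a name from the list of things; names that differ only in an ending like _2 or _b are one class to them, and where a whole thing is asked for, a point or a joint stands for the part that bears it (a point fixed in the world has none). Each returns a list of dicts, best first, with "confidence" (0 to 1); they miss things now and then, are a little off and sometimes report something else, mostly with a low value. They report only what shows in the picture. A call takes as long as a camera call.
- manip.boxes_of(label, picture): "extent" ([centre column, centre row, width, height] in pixels, round what is visible of it).
- manip.pinpoint(label, picture): "at" ([row, column] in pixels: a listed point, or the origin of a listed thing).
The state is a dict: "t": time; "joint_pos": joint angles; "dq": joint speeds; "tau": joint torques, N m; "ee_pos": TCP position; "tcp_rot": TCP orientation; "wrist_force": force on the tool from outside, world axes, zero at the start; "ft_torque": the same for the moment, N m; "opening": opening from 0.0 (shut) to 1.0 (fully open).
Only numpy, scipy, OpenCV 4.12 (cv2) and the standard library are available. Lean on these libraries where they do the work, as an engineer would, in place of code of your own. Each camera call takes 0.05 s, during which the arm holds its last target.

## Task

Put the mirror plate back on its kinematic mount: pick it up by its stem, lower it level with its V-blocks over the three balls, and press it down between the two sprung clamps until it snaps fully home and both clamps hold it down. The mount's height has been readjusted and nobody measured it, so go by feel: press firmly but never ram it (keep the push below 25 N). Leave the bottles and the beaker where they stand.

Things in the scene. Friction and masses are not known exactly. Their poses are not given: they have to be found in the camera images.
- plate_grip (a point): Mirror plate (loose, 0.16-0.26 kg), point on its centre line half-way up its dark stem. Stem 36x24x45 mm (x -20..16, y +-12), to be gripped across y; round 40 mm mirror, 8 mm thick, on the stem's +x face. This point is 22.5 mm below the stem's top, 22.5 above the aluminium slab (104x90x8), 43.5 above the V-blocks' feet on which the plate stands. z up, x to the mirror.
- plate_vblock (a point): On the plate: mouth centre of the front V-block, 32 mm from the centre line along the plate's +x, level with the feet. Three such steel blocks, 13 mm high, sit under the slab at 120 degrees; grooves radial, 90 degree V, 26 mm wide at the mouth. The slab's long sides (y = +-45 mm) are ridged: 45 degree bevels above and below a ridge 4 mm under its top.
- mount_base: Kinematic mount, fixed: dark ground plate 150x170x10 mm; origin at the centre of its underside, z up. Above its centre an aluminium carrier at an unmeasured height (rigid, 22 mm range) holds three balls and two clamps. Home, the plate is centred here, its axes parallel to the mount's (mirror to +x); plate_grip is then 77.8 to 99.8 mm above this origin, by the carrier's setting.
- mount_front (a point): Middle of the mount's ground plate front edge, 75 mm along the mount's +x, 10 mm above its underside. The three 16 mm steel balls stand 32 mm from the mount's centre, one towards this point, the others 120 degrees to either side. Clamp housings, 30 mm wide in x, 54 to 73 mm from the centre line in y, rise about 10 mm above the seated slab's top.
- clamp_left (a joint): Sprung clamp at the mount's +y side, slides outward; two rollers on a 70 mm bar. m: 0 fully in, about 0.0035 as the plate's ridge passes, about 0.0014 closed over a plate that is home. The level plate meets the rollers 8.4 mm above home; pushing to 3.5 mm above home takes 10 to 17 N, then the springs pull it down onto the rigid seat. Let go earlier, it stays up on the rollers.
- clamp_right (a joint): The same clamp at the mount's -y side, same values (0 fully in, about 0.0014 with the plate home).
- reagent_bottle_a: Bystander: squat white bottle 33 mm across, 34 mm high, loose, origin at the centre of its underside. Leave it alone.
- reagent_bottle_b: Bystander: another squat white bottle, the same size, behind the work. Leave it alone.
- glass_beaker: Bystander: empty clear beaker 55 mm across, 70 mm high, loose, origin at the centre of its underside. Leave it alone.

How it is judged (in metres and radians):
At the end, for the whole second after the job is handed in: Plate home on the three balls, mirror towards the mount's +x: centre within 3 mm of the mount's, turned under 0.035 rad from it, tilted under 0.025 rad, plate_grip at most 102 mm above the mount's origin, and both clamps closed over its bevels (each reads 0.7 to 2.3 mm) (horizontal distance between plate_grip and mount_base below 0.003 m and z of plate_grip in the frame of mount_base below 0.102 m and angle between the x axis of plate_grip and the x axis of mount_base, either way round below 0.035 rad and angle between plate_grip's own z axis and vertical below 0.025 rad and value of joint clamp_left between 0.0007 and 0.0023 m and value of joint clamp_right between 0.0007 and 0.0023 m); the robot touches nothing.
It fails at once if the plate is rammed onto the mount (contact forces on balls and rollers, added up, over 80 N; springs alone make about 30, a push of 25 N about 70) (contact force between mirror_plate and mount_base above 80 N).
It fails at once if the mount is loaded with more than 40 N by the robot itself (contact force between the arm and mount_base above 40 N).
It fails at once if a bottle or the beaker is moved more than 30 mm (distance of any of reagent_bottle_a, reagent_bottle_b, glass_beaker from where it was at the start of the episode above 0.03 m).
It also fails if it takes over 51 s, if anything falls off the work surface, if the arm or the gripper's body presses on something with over 40 N, if the wrist force passes 120 N, or if a joint passes its speed limit or range.

## Working session

There is one attempt and no reset: what is moved stays moved. The work goes in short steps, Python scripts to look and compute and a tool call to move; the robot and the scene stay as the last step left them, time stands still between calls to the robot, and variables do not carry over. Pictures are saved under pics/ and viewed, and the job is handed in when it is done.

Besides the shell and the picture viewer there is one more tool, called by a JSON object that holds its "name" and its "arguments". servo_tool: Moves the arm, as the interface text tells. Its arguments: {"type":"object","properties":{"motion":{"type":"array","items":{"type":"array","items":{"type":"number","minimum":-1,"maximum":1}}},"grip_force":{"type":"number"}},"required":["motion"]}

```bash
mkdir -p pics
cat > h.py <<'E'
import numpy as np, cv2
from bench import manip
def save(p,n): cv2.imwrite('pics/'+n,cv2.cvtColor(p['frame'],cv2.COLOR_RGB2BGR))
def ray(p,u,v):
    K=np.array(p['camera_matrix']);R=np.array(p['rotation'])
    d=R@np.linalg.solve(K,[u,v,1.]);return np.array(p['eye']),d/np.linalg.norm(d)
def atz(p,u,v,z):
    e,d=ray(p,u,v);return e+d*(z-e[2])/d[2]
def tri(l):
    A=np.zeros((3,3));b=np.zeros(3)
    for p,u,v in l:
        e,d=ray(p,u,v);M=np.eye(3)-np.outer(d,d);A+=M;b+=M@e
    x=np.linalg.solve(A,b)
    return x,[np.linalg.norm(np.cross(x-ray(*q)[0],ray(*q)[1])) for q in l]
def proj(p,X):
    c=np.array(p['rotation']).T@(np.array(X)-p['eye']);q=np.array(p['camera_matrix'])@c;return q[:2]/q[2]
E
python3 - <<'E'
from h import *
s=manip.observe();print({k:np.round(v,3) for k,v in s.items()})
P={n:manip.read_camera(n) for n in('scene','top','wrist')}
for n,p in P.items():
    save(p,n+'0.png');print(n,p['eye'],np.round(p['rotation'],3).tolist(),p['camera_matrix'][0][0])
    for l in ['plate_grip','plate_vblock','mount_base','mount_front','clamp_left','reagent_bottle_a','glass_beaker']:
        print(l,[(np.round(d['at'],1).tolist(),round(d['confidence'],2)) for d in manip.pinpoint(l,p)][:3])
E
```

```text
{'t': np.float64(0.0), 'joint_pos': array([-8.1250e+01,  1.4083e+01,  8.9327e+01, -1.0000e-03,  7.6704e+01,
       -9.9730e+00]), 'dq': array([ 0.025,  0.023, -0.014, -0.088, -0.041,  0.043]), 'tau': array([-1.0000e-03, -4.2951e+01, -3.2613e+01, -0.0000e+00,  5.0000e-03,
        0.0000e+00]), 'ee_pos': array([ 0.209, -0.615,  0.23 ]), 'tcp_rot': array([170.341,  89.886,  99.064]), 'wrist_force': array([-0.038,  0.504,  0.212]), 'ft_torque': array([0.02 , 0.017, 0.043]), 'opening': np.float64(1.0)}
scene [0.16822765 0.79112013 0.87120005] [-140.785, 0.969, -151.038] 458.016567705248
plate_grip [([156.3, 301.8], 0.64)]
plate_vblock [([159.2, 292.5], 0.89)]
mount_base [([221.9, 203.5], 0.58), ([159.9, 292.4], 0.42), ([204.4, 182.3], 0.16)]
mount_front [([203.9, 185.0], 0.68), ([143.8, 222.1], 0.2)]Traceback (most recent call last):
  File "<stdin>", line 7, in <module>
ValueError: it knows: glass_beaker, mount_base, mount_front, plate_grip, plate_vblock, reagent_bottle
```

```bash
cat >> h.py <<'E'
from scipy.spatial.transform import Rotation as Ro
def fix(p):
    p=dict(p)
    if np.array(p['rotation']).shape==(3,): p['rotation']=Ro.from_euler('xyz',p['rotation'],degrees=True).as_matrix()
    return p
E
python3 - <<'E'
from h import *
import pickle
Q={}
for n in('scene','top','wrist'):
    p=manip.read_camera(n)
    save(p,n+'0.png');print(n,p['eye'],np.round(p['rotation'],3).tolist(),p['camera_matrix'][0][0])
    for l in ['plate_grip','plate_vblock','mount_base','mount_front','reagent_bottle','glass_beaker']:
        print(l,[(np.round(d['at'],1).tolist(),round(d['confidence'],2)) for d in manip.pinpoint(l,p)][:3])
    Q[n]=fix(p)
pickle.dump(Q,open('q0.pkl','wb'))
E
```

```text
scene [0.16822765 0.79112013 0.87120005] [-140.785, 0.969, -151.038] 458.016567705248
plate_grip [([156.7, 304.7], 0.75)]
plate_vblock [([159.6, 292.8], 0.97)]
mount_base [([218.4, 200.9], 0.75)]
mount_front [([204.5, 182.6], 0.67)]
reagent_bottle [([217.8, 312.9], 0.64), ([159.9, 289.7], 0.62)]
glass_beaker [([245.5, 316.0], 0.73)]
top [0.40123998 0.19839173 1.05523275] [-174.203, 0.461, -90.139] 449.2791136444427
plate_grip [([209.6, 335.2], 0.59)]
plate_vblock [([197.0, 336.0], 0.97)]
mount_base [([155.3, 223.6], 0.61), ([245.5, 278.0], 0.23)]
mount_front [([127.2, 222.6], 0.89)]
reagent_bottle [([118.5, 321.3], 0.7), ([246.8, 275.2], 0.53)]
glass_beaker [([265.6, 245.7], 0.95), ([198.0, 332.5], 0.63)]
wrist [ 0.27497027 -0.59302942  0.37209488] [163.947, -0.03, -71.269] 308.509585763941
plate_grip []
plate_vblock []
mount_base []
mount_front []
reagent_bottle []
glass_beaker []
```

View pics/scene0.png

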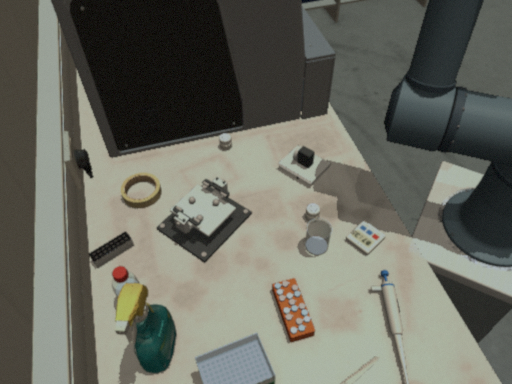

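View pics/top0.png

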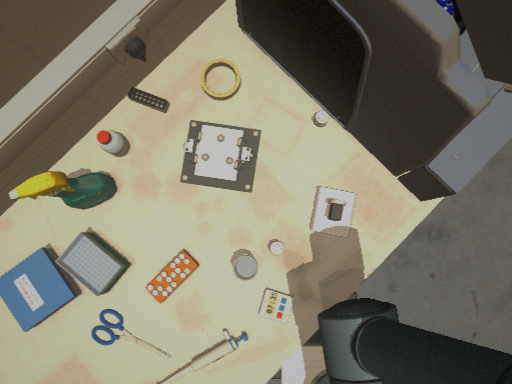

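View pics/wrist0.png

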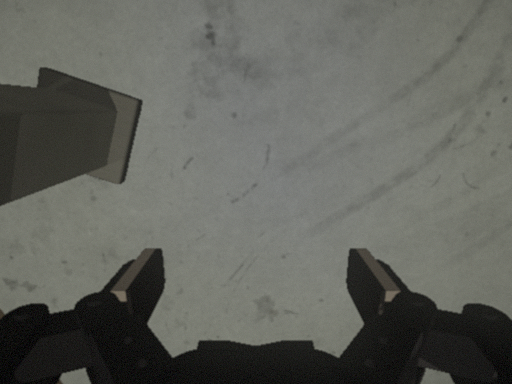

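Run:
```python
from h import *
import pickle
Q=pickle.load(open('q0.pkl','rb'))
T=Q['top'];S=Q['scene']
for n,(t,s) in dict(grip=((335.2,209.6),(304.7,156.7)),vb=((336,197),(292.8,159.6)),base=((223.6,155.3),(200.9,218.4)),front=((222.6,127.2),(182.6,204.5)),bot1=((321.3,118.5),(225,142)),bot2=((275.2,246.8),(312.9,217.8)),beak=((245.7,265.6),(316,245.5))).items():
    x,r=tri([(T,*t),(S,*s)]);print(n,x.round(4),np.round(r,4), 'topz0',atz(T,*t,0).round(3))
f=T['frame'];a=cv2.resize(f[165:255,280:380],None,fx=6,fy=6,interpolation=2);cv2.imwrite('pics/a.png',a[:,:,::-1])
b=cv2.resize(f[105:205,165:275],None,fx=6,fy=6,interpolation=2);cv2.imwrite('pics/b.png',b[:,:,::-1])
f=S['frame'];c=np.hstack([cv2.resize(f[135:195,265:340],None,fx=5,fy=5,interpolation=2)]);cv2.imwrite('pics/c.png',c[:,:,::-1])
d=cv2.resize(f[165:265,150:260],None,fx=6,fy=6,interpolation=2);cv2.imwrite('pics/d.png',d[:,:,::-1])
```

```text
grip [0.4553 0.0356 0.0408] [0.0029 0.0029] topz0 [0.46 0.03 0.  ]
vb [0.4881 0.0283 0.0072] [0.0013 0.0013] topz0 [0.49  0.028 0.   ]
base [ 5.939e-01  2.946e-01 -1.000e-04] [0.0039 0.0039] topz0 [0.59  0.293 0.   ]
front [0.6519 0.293  0.0181] [0.0024 0.0024] topz0 [0.659 0.296 0.   ]
bot1 [0.6739 0.0604 0.0134] [0.0014 0.0014] topz0 [0.679 0.059 0.   ]
bot2 [ 0.37    0.1699 -0.0013] [0.0041 0.0041] topz0 [0.374 0.171 0.   ]
beak [0.3292 0.2393 0.0032] [0.0019 0.0019] topz0 [0.331 0.24  0.   ]
```

View pics/a.png

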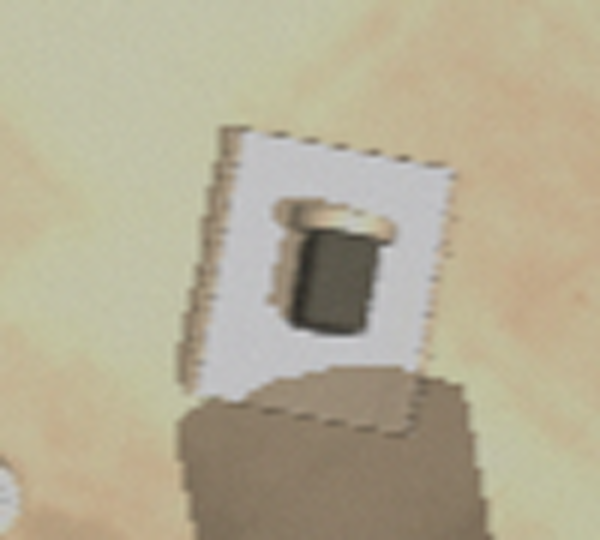

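View pics/b.png

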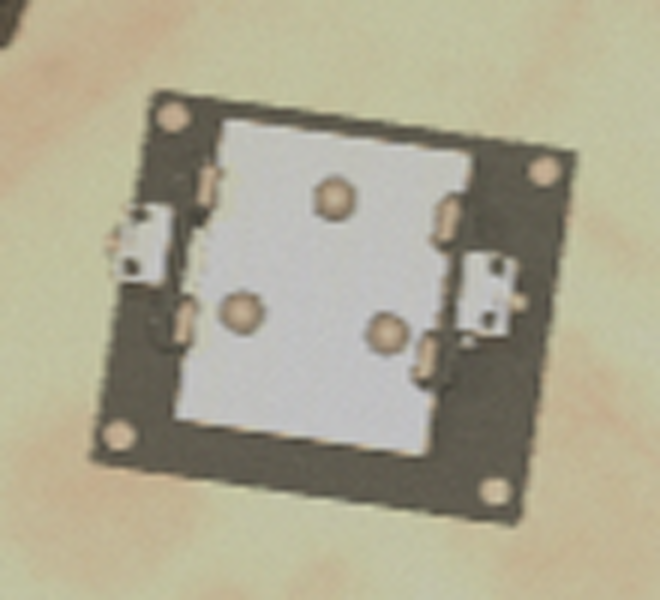

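View pics/c.png

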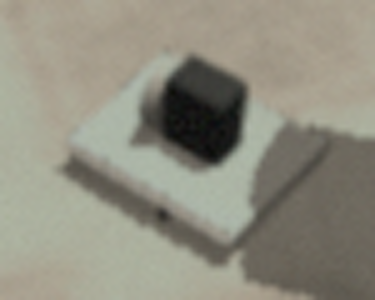

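View pics/d.png

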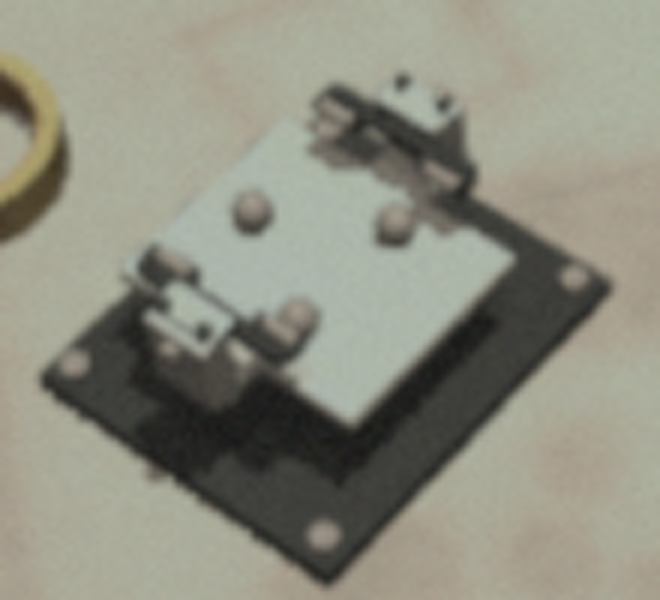

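Run:
```python
from h import *
import pickle
Q=pickle.load(open('q0.pkl','rb'))
T=Q['top'];S=Q['scene']
def z(l,ox,oy,k): return [((x+.5)/k-.5+ox,(y+.5)/k-.5+oy) for x,y in l]
tb=z([(173,117),(544,171),(119,435),(495,491)],165,105,6)
P=np.array([atz(T,*q,.012) for q in tb]);print(P.round(4),P.mean(0))
d=lambda v:np.degrees(np.arctan2(v[1],v[0]))
print('yaw',d(P[0]-P[2]),d(P[1]-P[3]),d(P[0]-P[1])-90,d(P[2]-P[3])-90,np.linalg.norm(P[0]-P[2]),np.linalg.norm(P[0]-P[1]))
balls=z([(335,199),(243,312),(388,333)],165,105,6)
sb=z([(252,211),(297,317),(395,224)],150,165,6)
# scene: which ball: mount +x toward?
for i in range(3):
  for j in range(3):
    x,r=tri([(T,*balls[i]),(S,*sb[j])]);print(i,j,x.round(4),np.round(r,4))
# scene screws
ss=z([(75,363),(323,535),(574,279)],150,165,6)
for q in ss: print('scene screw',atz(S,*q,.012).round(4))
# slab corners of plate, top, z = 43.5-22.5=.021
pc=z([(240,129),(456,172),(407,436),(193,395)],280,165,6)
C=np.array([atz(T,*q,.021) for q in pc]);print(C.round(4),C.mean(0));print('yaw',d(C[0]-C[3]),d(C[1]-C[2]),d(C[0]-C[1])-90,d(C[3]-C[2])-90)
print(np.linalg.norm(C[0]-C[3]),np.linalg.norm(C[0]-C[1]))
pcs=z([(75,140),(232,248),(325,140),(165,52)],265,135,5)
C=np.array([atz(S,*q,.021) for q in pcs]);print(C.round(4),C.mean(0))
st=z([(308,230),(378,236),(365,333),(296,326)],280,165,6)
C=np.array([atz(T,*q,.066) for q in st]);print('stem',C.round(4),C.mean(0))
s=manip.observe();R=Ro.from_euler('xyz',s['tcp_rot'],degrees=True).as_matrix();print(R.round(3),s['t'])
```

```text
[[0.6634 0.3639 0.012 ]
 [0.6411 0.2173 0.012 ]
 [0.5368 0.3835 0.012 ]
 [0.5143 0.2365 0.012 ]] [0.5889103  0.30030363 0.012     ]
yaw -8.7664727239365 -8.63644836051112 -8.669423847319166 -8.701569790055032 0.1281392993462009 0.14834298765345025
0 0 [0.6187 0.2945 0.0571] [0.0017 0.0017]
0 1 [ 0.6205  0.2956 -0.0059] [0.0144 0.0144]
0 2 [0.591  0.2843 0.0654] [0.0285 0.0285]
1 0 [0.5758 0.3264 0.1149] [0.0095 0.0095]
1 1 [0.5758 0.3288 0.0577] [0.0016 0.0016]
1 2 [0.5521 0.3155 0.1171] [0.0155 0.0155]
2 0 [0.5909 0.2871 0.0609] [0.0251 0.0251]
2 1 [ 0.5928  0.2865 -0.0071] [0.0142 0.0142]
2 2 [0.5674 0.2743 0.0572] [0.0018 0.0018]
scene screw [0.6604 0.3613 0.012 ]
scene screw [0.5342 0.381  0.012 ]
scene screw [0.5111 0.2352 0.012 ]
[[ 0.5136  0.0685  0.021 ]
 [ 0.4967 -0.0143  0.021 ]
 [ 0.3957  0.0068  0.021 ]
 [ 0.4115  0.088   0.021 ]] [0.45435365 0.03724201 0.021     ]
yaw -10.836033742176394 -11.779261878617035 -11.551996261294406 -10.978803638039622
0.10393495356802707 0.08444533543564284
[[ 0.5068  0.0653  0.021 ]
 [ 0.4068  0.0937  0.021 ]
 [ 0.3951  0.0058  0.021 ]
 [ 0.4936 -0.0134  0.021 ]] [0.45058844 0.03782353 0.021     ]
stem [[0.4713 0.0498 0.066 ]
 [0.469  0.0241 0.066 ]
 [0.4335 0.0296 0.066 ]
 [0.4361 0.0548 0.066 ]] [0.45245685 0.03957636 0.066     ]
[[-0.     0.947  0.321]
 [-0.     0.321 -0.947]
 [-1.    -0.     0.   ]] 1.4
```

```bash
cat >> h.py <<'E'
def down(yaw): # tool y at angle yaw, x down
    a=np.radians(yaw);y=np.array([np.cos(a),np.sin(a),0]);x=np.array([0,0,-1.]);return np.column_stack([x,y,np.cross(x,y)])
def go(pos,yaw):
    s=manip.observe();R=Ro.from_euler('xyz',s['tcp_rot'],degrees=True).as_matrix()
    sh=R.T@(np.array(pos)-s['ee_pos'])/.2
    rv=Ro.from_matrix(R.T@down(yaw)).as_rotvec()/.5
    print(np.round(sh,4).tolist(),np.round(rv,4).tolist(),'mm',np.linalg.norm(sh)*200)
E
python3 -c "
from h import *
go((0.26,-0.43,.23),18.7);go((0.33,-0.24,.23),8);go((0.27,-0.38,.23),8)"
```

```text
[0.0065, 0.541, -0.7965] [0.0009, 0.0, 0.0] mm 192.58578331544544
[0.0065, 1.1775, -1.5839] [0.3744, 0.0, 0.0] mm 394.7266314754431
[0.0065, 0.6686, -1.0173] [0.3744, 0.0, 0.0] mm 243.46940122027596
```

{"name": "servo_tool", "arguments": {"motion": [[0.0, 0.17, -0.25, 0.08, 0, 0, 0], [0.0, 0.34, -0.5, 0.16, 0, 0, 0], [0.0, 0.5, -0.75, 0.24, 0, 0, 0], [0.0, 0.65, -0.98, 0.32, 0, 0, 0]]}}

```text
t: 1.9
ee_pos: [0.2691, -0.3864, 0.2313]
tcp_rot: [38.8, 90.0, -41.7]
wrist_force: [0.8, 0.4, 0.7]
opening: 0.999
```

```bash
python3 -c "
from h import *
go((0.37,-0.19,.24),-1)"
```

```text
[-0.0435, 0.659, -0.8855] [0.3656, 0.0006, -0.0005] mm 220.9389543572971
```

{"name": "servo_tool", "arguments": {"motion": [[0.0, 0.17, -0.22, 0.09, 0, 0, 0], [-0.02, 0.34, -0.44, 0.18, 0, 0, 0], [-0.03, 0.5, -0.66, 0.27, 0, 0, 0], [-0.04, 0.66, -0.88, 0.36, 0, 0, 0]]}}

```text
t: 2.4
ee_pos: [0.371, -0.1895, 0.2398]
tcp_rot: [51.7, 89.9, -39.2]
wrist_force: [0.9, -0.6, 0.1]
opening: 1.0
```

```bash
python3 -c "
from h import *
go((0.43,-0.03,.22),-11)"
```

```text
[0.0985, 0.2818, -0.8025] [0.3508, 0.002, -0.003] mm 171.23492671222886
```

{"name": "servo_tool", "arguments": {"motion": [[0.03, 0.08, -0.27, 0.12, 0, 0, 0], [0.06, 0.17, -0.54, 0.24, 0, 0, 0], [0.08, 0.25, -0.8, 0.35, 0, 0, 0], [0.1, 0.31, -0.98, 0.35, 0, 0, 0], [0.1, 0.31, -0.98, 0.35, 0, 0, 0]]}}

```text
t: 3.02
ee_pos: [0.4363, 0.0074, 0.2194]
tcp_rot: [55.6, 89.9, -45.1]
wrist_force: [-0.8, -0.2, -0.1]
opening: 0.998
```

Run:
```python
from h import *
import pickle
go((0.4505,0.0375,.15),-11.3)
p=manip.read_camera('wrist');save(p,'w1.png')
for l in ['plate_grip','plate_vblock']:
    print(l,[(np.round(d['at'],1).tolist(),round(d['confidence'],2)) for d in manip.pinpoint(l,p)][:3])
p=fix(p);print(proj(p,(0.4525,0.0375,.0435)))
pickle.dump(p,open('w1.pkl','wb'))
```

```text
[0.3471, 0.0415, -0.1615] [0.0202, 0.0013, -0.002] mm 77.0115083883046
plate_grip [([165.0, 223.0], 0.67)]
plate_vblock [([133.0, 226.3], 0.56)]
[223.58082918 168.88205708]
```

View pics/w1.png

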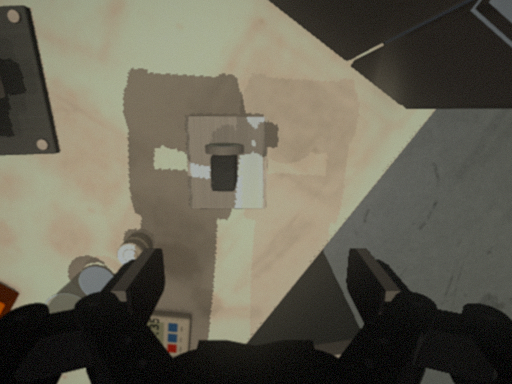

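Run:
```python
from h import *
import pickle
p=pickle.load(open('w1.pkl','rb'))
f=p['frame'];cv2.imwrite('pics/w1z.png',cv2.resize(f[105:220,175:280],None,fx=5,fy=5,interpolation=2)[:,:,::-1])
d=lambda v:np.degrees(np.arctan2(v[1],v[0]))
C=np.array([atz(p,*q,.021) for q in [(188.5,115),(266,114.5),(266.5,209),(188,208.5)]]);print(C.round(4),C.mean(0))
print(d(C[0]-C[3]),d(C[1]-C[2]),d(C[0]-C[1])-90,d(C[3]-C[2])-90)
C=np.array([atz(p,*q,.066) for q in [(210.5,153),(237,153),(237,192),(210.5,192)]]);print(C.round(4),C.mean(0))
```

```text
[[ 0.5124  0.0648  0.021 ]
 [ 0.4976 -0.0162  0.021 ]
 [ 0.3936  0.0019  0.021 ]
 [ 0.4111  0.0909  0.021 ]] [0.45366762 0.03532261 0.021     ]
-14.436781990489377 -9.84699006415624 -10.358173577995586 -11.114420853012177
[[0.4735 0.0434 0.066 ]
 [0.4688 0.0186 0.066 ]
 [0.4312 0.0264 0.066 ]
 [0.436  0.0521 0.066 ]] [0.45238937 0.03510938 0.066     ]
```

View pics/w1z.png

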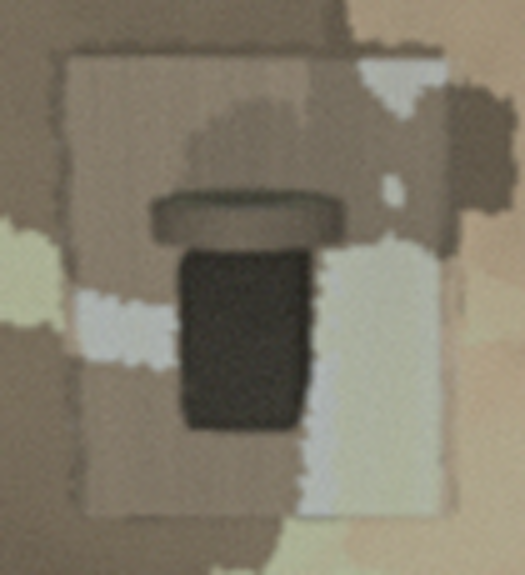

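```bash
python3 -c "
from h import *
go((0.452,0.037,.08),-11.0)
go((0.452,0.037,.026),-11.0)"
```

```text
[0.699, 0.0457, -0.1737] [-0.0002, 0.0024, -0.0037] mm 144.33417715299467
[0.969, 0.0452, -0.174] [-0.0002, 0.0024, -0.0037] mm 197.09985619698188
```

{"name": "servo_tool", "arguments": {"motion": [[0.15, 0.045, -0.174, 0, 0.0024, -0.0037, 0.2], [0.4, 0.045, -0.174, 0, 0.0024, -0.0037, 0.2], [0.65, 0.045, -0.174, 0, 0.0024, -0.0037, 0.2], [0.8, 0.045, -0.174, 0, 0.0024, -0.0037, 0.2], [0.9, 0.045, -0.174, 0, 0.0024, -0.0037, 0.2], [0.968, 0.045, -0.174, 0, 0.0024, -0.0037, 0.2], [0.968, 0.045, -0.174, 0, 0.0024, -0.0037, 0.2]]}}

```text
t: 4.05
ee_pos: [0.4515, 0.0363, 0.0257]
tcp_rot: [-88.2, 89.9, 170.7]
wrist_force: [0.3, 0.5, 0.2]
opening: 0.797
```

Run:
```python
from h import *
go((0.452,0.037,.026),-11.0)
p=manip.read_camera('wrist');save(p,'w2.png')
```

```text
[-0.0014, 0.0017, -0.0037] [-0.003, 0.0001, 0.0029] mm 0.8527432578492908
```

View pics/w2.png

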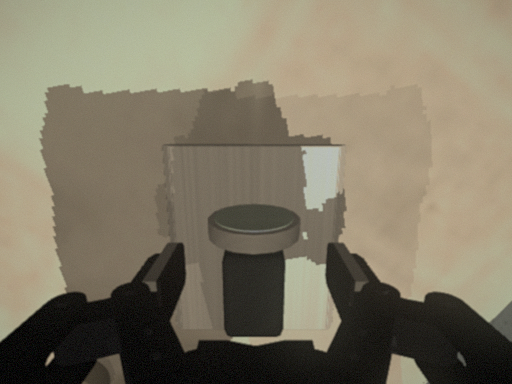

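{"name": "servo_tool", "arguments": {"motion": [[0, 0, 0, 0, 0, 0, 0.5], [0, 0, 0, 0, 0, 0, 1], [0, 0, 0, 0, 0, 0, 1], [0, 0, 0, 0, 0, 0, 1], [0, 0, 0, 0, 0, 0, 1], [0, 0, 0, 0, 0, 0, 1]], "grip_force": 80}}

```text
t: 4.85
ee_pos: [0.4529, 0.0362, 0.0273]
tcp_rot: [78.3, 89.9, -22.8]
wrist_force: [-2.2, -1.2, 5.9]
opening: 0.27
```

Run:
```python
from h import *
import pickle
s=manip.observe();print(s['ee_pos'],s['wrist_force'],s['ft_torque'],s['opening'])
p=manip.read_camera('wrist');save(p,'w3.png');p=fix(p);pickle.dump(p,open('w3.pkl','wb'))
```

```text
[0.45289759 0.03622777 0.02730162] [-2.19455111 -1.17163423  5.945625  ] [-0.26266909  0.28098581 -0.02699312] 0.2701767407632378
```

View pics/w3.png

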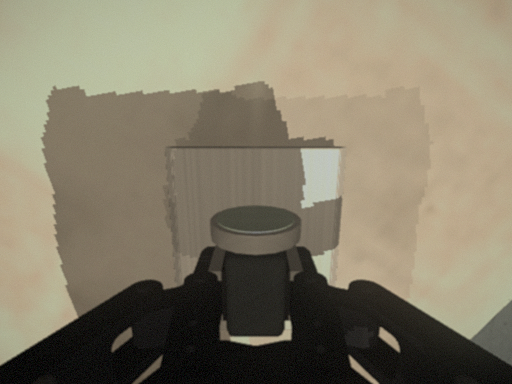

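Run:
```python
from h import *
import pickle
p=pickle.load(open('w3.pkl','rb'))
f=p['frame'];cv2.imwrite('pics/w3z.png',cv2.resize(f[135:260,155:355],None,fx=4,fy=4,interpolation=2)[:,:,::-1])
C=np.array([atz(p,*q,.021) for q in [(168,147),(343.5,147)]]);m=C.mean(0)
s=manip.observe();R=Ro.from_euler('xyz',s['tcp_rot'],degrees=True).as_matrix()
print(C,m,R.T@(m-s['ee_pos']),np.linalg.norm(C[0]-C[1]))
print(np.degrees(np.arctan2(*(C[0]-C[1])[[1,0]]))-90, np.degrees(np.arctan2(R[1,1],R[0,1])), R.round(4))
go((0.452,0.037,.14),-11.0)
```

```text
[[ 0.51256996  0.06658248  0.021     ]
 [ 0.49662373 -0.01505997  0.021     ]] [0.50459685 0.02576126 0.021     ] [0.00636284 0.05274563 0.00035356] 0.08318516851356318
-11.051753891798569 -11.055355670143006 [[ 1.300e-03  9.814e-01 -1.918e-01]
 [-6.000e-04 -1.918e-01 -9.814e-01]
 [-1.000e+00  1.400e-03  3.000e-04]]
[-0.5636, -0.0043, -0.0028] [-0.0019, 0.0006, -0.0028] mm 112.7183449905531
```

View pics/w3z.png

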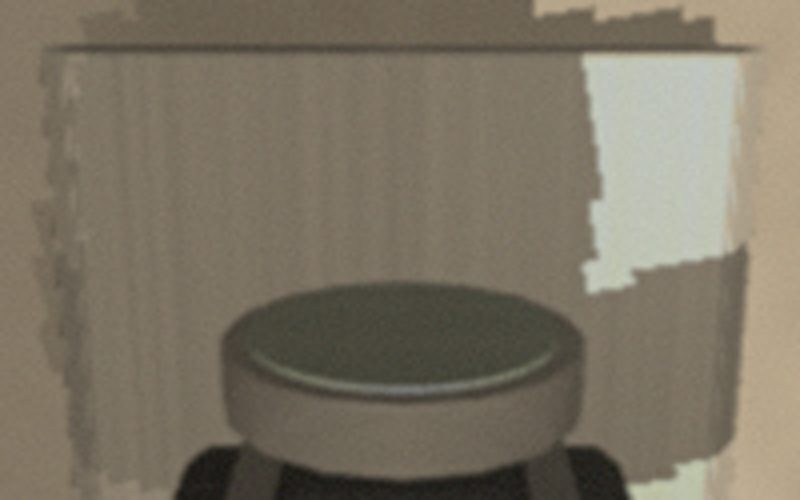

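{"name": "servo_tool", "arguments": {"motion": [[-0.1, 0, 0, 0, 0, 0, 1], [-0.3, 0, 0, 0, 0, 0, 1], [-0.55, 0, -0.1, 0, 0, 0, 1], [-0.72, 0, -0.35, -0.04, 0, 0, 1], [-0.72, 0, -0.65, -0.083, 0, 0, 1], [-0.72, 0, -0.95, -0.083, 0, 0, 1]]}}

```text
t: 5.65
ee_pos: [0.489, 0.2246, 0.1713]
tcp_rot: [84.5, 89.9, -14.2]
wrist_force: [1.1, 0.3, -2.8]
opening: 0.272
```

```bash
python3 -c "
from h import *
s=manip.observe();print(s['wrist_force'],s['opening'],s['t'])
go((0.499,0.313,.17),-8.7)"
```

```text
[ 1.09177536  0.28356214 -2.81453465] 0.27161324068389286 5.65
[0.0064, -0.0176, -0.4445] [0.0005, 0.0004, -0.0038] mm 88.9742151077185
```

{"name": "servo_tool", "arguments": {"motion": [[0, 0, -0.2, 0, 0, 0, 1], [0, -0.02, -0.44, 0, 0, 0, 1], [0, -0.02, -0.44, 0, 0, 0, 1], [0, -0.02, -0.44, 0, 0, 0, 1]]}}

```text
t: 6.15
ee_pos: [0.4976, 0.3119, 0.1703]
tcp_rot: [12.9, 89.9, -85.7]
wrist_force: [0.1, -0.3, -2.4]
opening: 0.27
```

Run:
```python
from h import *
import pickle
s=manip.observe();print(s['wrist_force'],s['ee_pos'],s['t'])
p=manip.read_camera('wrist');save(p,'w4.png');p=fix(p);pickle.dump(p,open('w4.pkl','wb'))
for X in P if 'P' in dir() else [(.6634,.3639,.012),(.6411,.2173,.012),(.6187,.2945,.057)]: print(proj(p,X))
t=manip.read_camera('scene');save(t,'s4.png')
```

```text
[ 0.08288054 -0.34047028 -2.37763704] [0.4976178  0.31192457 0.17026514] 6.15
[165.45516749   4.24564014]
[338.96807653   4.34023977]
[253.5086217   35.97589501]
```

View pics/w4.png

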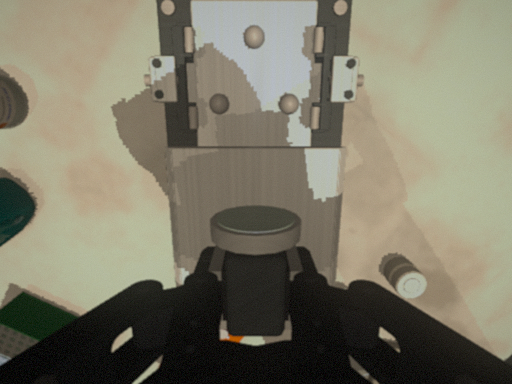

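View pics/s4.png

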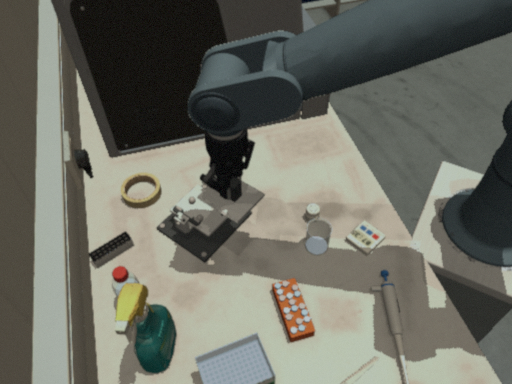

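Run:
```python
from h import *
import pickle
p=pickle.load(open('w4.pkl','rb'));f=p['frame']
g=cv2.cvtColor(f,cv2.COLOR_RGB2GRAY)
cv2.imwrite('pics/w4z.png',cv2.resize(f[0:155,140:370],None,fx=3.4,fy=3.4,interpolation=2)[:,:,::-1])
b=[(254,37),(219,103.5),(289,103)]
for z in (.052,.055,.058,.060):
    B=np.array([atz(p,*q,z) for q in b]);print(z,B.mean(0),np.linalg.norm(B-np.roll(B,1,0),axis=1), np.degrees(np.arctan2(*(B[1]-B[2])[[1,0]]))-90)
S=np.array([atz(p,*q,.012) for q in [(167,7),(340,6.5)]]);print(S,np.degrees(np.arctan2(*(S[0]-S[1])[[1,0]]))-90)
m=S.mean(0);a=np.radians(-8.7);print(m-.064*np.array([np.cos(a),np.sin(a),0]))
# plate front edge
go((.5875,.299,.17),-8.7)
C=np.array([atz(p,*q,.170-.0063) for q in [(168.5,147),(343.5,147)]]);print(C.mean(0),np.degrees(np.arctan2(*(C[0]-C[1])[[1,0]]))-90)
```

```text
0.052 [0.58724214 0.2989597  0.052     ] [0.05555643 0.0559419  0.05621293] -8.254933479443721
0.055 [0.58700572 0.29898955 0.055     ] [0.05491307 0.05529407 0.05556196] -8.254933479443793
0.058 [0.5867693  0.29901941 0.058     ] [0.05426971 0.05464625 0.054911  ] -8.254933479443764
0.06 [0.58661168 0.29903931 0.06      ] [0.0538408  0.05421436 0.05447702] -8.254933479443864
[[0.66117157 0.36307048 0.012     ]
 [0.63933679 0.21655012 0.012     ]] -8.475965364080054
[0.58699057 0.29949099 0.012     ]
[0.004, 0.4514, -0.0073] [-0.0013, 0.0018, -0.0019] mm 90.30464088371421
[0.54964455 0.30350241 0.1637    ] -8.65856787750721
```

View pics/w4z.png

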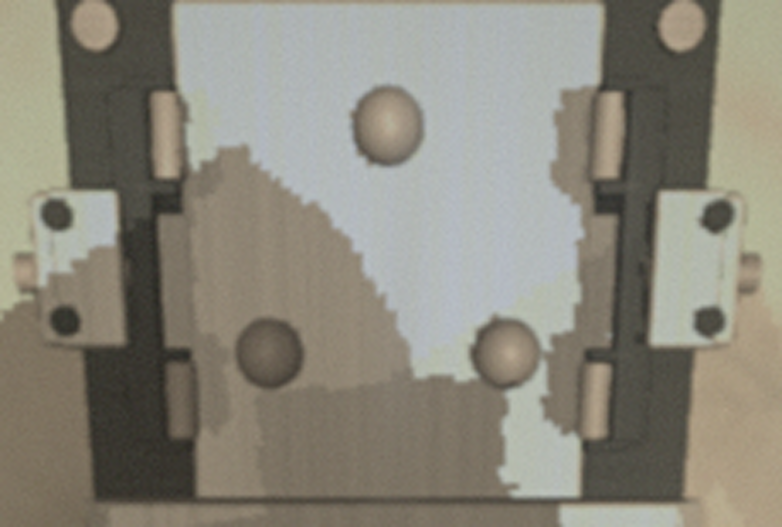

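{"name": "servo_tool", "arguments": {"motion": [[0, 0.1, 0, 0, 0.002, -0.002, 1], [0, 0.3, 0, 0, 0.002, -0.002, 1], [0.004, 0.447, -0.009, -0.004, 0.002, -0.002, 1], [0.004, 0.447, -0.009, -0.004, 0.002, -0.002, 1], [0.1, 0.447, -0.009, -0.004, 0.002, -0.002, 1], [0.2, 0.447, -0.009, -0.004, 0.002, -0.002, 1], [0.25, 0.447, -0.009, -0.004, 0.002, -0.002, 1], [0.25, 0.447, -0.009, -0.004, 0.002, -0.002, 1]]}}

```text
t: 7.25
ee_pos: [0.5854, 0.2993, 0.119]
tcp_rot: [-66.8, 89.8, -165.4]
wrist_force: [-1.1, 0.8, -2.0]
opening: 0.271
```

Run:
```python
from h import *
s=manip.observe();R=Ro.from_euler('xyz',s['tcp_rot'],degrees=True).as_matrix();print(s['wrist_force'],s['ft_torque'],s['ee_pos'],s['t'],R.round(4))
go((.5865,.2995,.104),-8.6)
for n in('scene','wrist'):
  p=manip.read_camera(n);save(p,n[0]+'5.png')
  if n=='scene':cv2.imwrite('pics/s5z.png',cv2.resize(p['frame'][140:270,140:270],None,fx=4,fy=4,interpolation=2)[:,:,::-1])
```

```text
[-1.10829996  0.81846077 -1.97381891] [ 0.02530094  0.00479954 -0.00516989] [0.58538335 0.29927689 0.11895175] 7.25 [[-3.100e-03  9.887e-01 -1.496e-01]
 [-8.000e-04 -1.496e-01 -9.887e-01]
 [-1.000e+00 -2.900e-03  1.300e-03]]
[0.0747, 0.0056, -0.002] [-0.0001, 0.0025, 0.0058] mm 14.995053190340396
```

View pics/s5z.png

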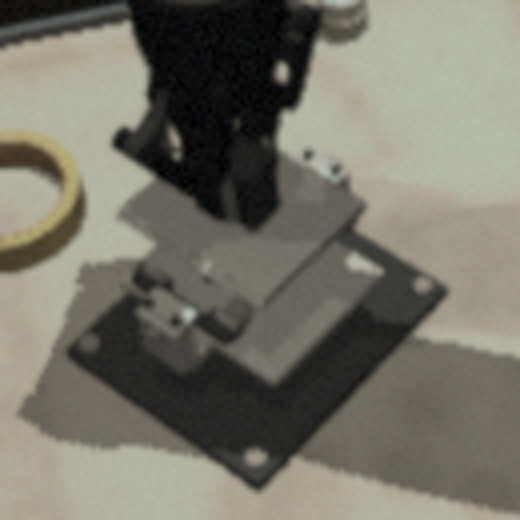

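View pics/w5.png

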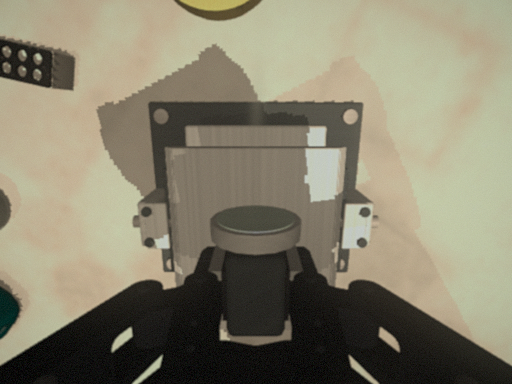

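{"name": "servo_tool", "arguments": {"motion": [[0.04, 0.006, -0.002, 0, 0.002, 0.005, 1], [0.075, 0.006, -0.002, 0, 0.002, 0.005, 1], [0.095, 0.006, -0.002, 0, 0.002, 0.005, 1], [0.095, 0.006, -0.002, 0, 0.002, 0.005, 1]]}}

```text
t: 7.85
ee_pos: [0.5877, 0.2997, 0.1014]
tcp_rot: [114.0, 89.9, 15.3]
wrist_force: [0.6, 0.1, -2.2]
opening: 0.268
```

```bash
cat >> h.py <<'E'
def st(pos=(.5865,.2995),yaw=-8.6):
    s=manip.observe();R=Ro.from_euler('xyz',s['tcp_rot'],degrees=True).as_matrix();print('F',s['wrist_force'].round(2),'M',s['ft_torque'].round(3),s['ee_pos'].round(5),round(float(s['t']),2),'tilt',(R[:,0]*1e3).round(1),round(float(s['opening']),3))
    go((*pos,s['ee_pos'][2]),yaw)
E
python3 -c "
from h import *
st()"
```

```text
F [ 0.57  0.09 -2.22] M [-0.041  0.015  0.026] [0.58774 0.29974 0.10144] 7.85 tilt [ 2.1e+00  6.0e-01 -1.0e+03] 0.268
[-0.0, -0.006, 0.0021] [-0.0004, -0.0018, -0.004] mm 1.2648800450421422
```

{"name": "servo_tool", "arguments": {"motion": [[0.01, -0.003, 0.001, 0, 0, 0, 1], [0.02, -0.003, 0.001, 0, 0, 0, 1], [0.02, -0.003, 0.001, 0, 0, 0, 1]]}}

```text
t: 8.22
ee_pos: [0.587, 0.2996, 0.0973]
tcp_rot: [114.5, 89.9, 15.9]
wrist_force: [-0.5, -0.7, -2.5]
opening: 0.27
```

```bash
python3 -c "
from h import *
st()"
```

```text
F [-0.52 -0.69 -2.45] M [-0.008 -0.004  0.042] [0.58702 0.29962 0.09729] 8.22 tilt [ 1.8e+00  5.0e-01 -1.0e+03] 0.27
[-0.0, -0.0025, 0.001] [-0.0004, -0.0016, -0.0035] mm 0.5298445675595479
```

{"name": "servo_tool", "arguments": {"motion": [[0.01, -0.001, 0, 0, -0.001, -0.002, 1], [0.015, -0.001, 0, 0, -0.001, -0.002, 1], [0.015, -0.001, 0, 0, -0.001, -0.002, 1]]}}

```text
t: 8.6
ee_pos: [0.5867, 0.2996, 0.0941]
tcp_rot: [107.3, 90.0, 8.7]
wrist_force: [0.0, 0.4, -2.7]
opening: 0.269
```

```bash
python3 -c "
from h import *
st()"
```

```text
F [ 0.05  0.41 -2.71] M [-0.059  0.032  0.026] [0.58674 0.2996  0.09411] 8.6 tilt [ 5.e-01  1.e-01 -1.e+03] 0.269
[-0.0, -0.0011, 0.0007] [-0.0005, -0.0003, -0.001] mm 0.2628072458616847
```

{"name": "servo_tool", "arguments": {"motion": [[0.005, 0, 0, 0, 0, 0, 1], [0.01, 0, 0, 0, 0, 0, 1], [0.01, 0, 0, 0, 0, 0, 1]]}}

```text
t: 8.98
ee_pos: [0.5866, 0.2996, 0.092]
tcp_rot: [104.3, 90.0, 5.6]
wrist_force: [0.4, 0.4, -2.3]
opening: 0.277
```

```bash
python3 -c "
from h import *
st()"
```

```text
F [ 0.39  0.37 -2.34] M [ 0.027  0.044 -0.052] [0.58664 0.29959 0.09196] 8.97 tilt [ 3.e-01  0.e+00 -1.e+03] 0.277
[-0.0, -0.0006, 0.0005] [-0.0004, -0.0001, -0.0005] mm 0.16559520909497968
```

{"name": "servo_tool", "arguments": {"motion": [[0.005, 0, 0, 0, 0, 0, 1], [0.01, 0, 0, 0, 0, 0, 1], [0.01, 0, 0, 0, 0, 0, 1]]}}

```text
t: 9.35
ee_pos: [0.5871, 0.2997, 0.0909]
tcp_rot: [110.5, 89.9, 11.9]
wrist_force: [-1.6, -2.3, 3.6]
opening: 0.27
```

```bash
python3 -c "
from h import *
st()"
```

```text
F [-1.65 -2.31  3.62] M [-0.178  0.336 -0.037] [0.58713 0.2997  0.09088] 9.35 tilt [ 1.3e+00  3.0e-01 -1.0e+03] 0.27
[-0.0, -0.003, 0.0014] [-0.0004, -0.0009, -0.0025] mm 0.6575987854084567
```

{"name": "servo_tool", "arguments": {"motion": [[0.006, -0.002, 0.003, 0, 0, 0, 1], [0.01, -0.002, 0.003, 0, 0, 0, 1], [0.01, -0.002, 0.003, 0, 0, 0, 1]]}}

```text
t: 9.72
ee_pos: [0.5874, 0.2997, 0.0904]
tcp_rot: [122.3, 89.8, 23.7]
wrist_force: [-1.7, 0.2, 6.7]
opening: 0.269
```

```bash
python3 -c "
from h import *
st()"
```

```text
F [-1.75  0.15  6.72] M [-0.044  0.452 -0.004] [0.58743 0.29974 0.0904 ] 9.72 tilt [    3.3     1.5 -1000. ] 0.269
[-0.0, -0.0044, 0.0019] [-0.0005, -0.0039, -0.0062] mm 0.9587174675519974
```

{"name": "servo_tool", "arguments": {"motion": [[0.01, -0.004, 0.002, 0, -0.004, -0.006, 1], [0.015, -0.004, 0.002, 0, -0.004, -0.006, 1], [0.018, -0.004, 0.002, 0, -0.004, -0.006, 1], [0.018, -0.004, 0.002, 0, -0.004, -0.006, 1]]}}

```text
t: 10.22
ee_pos: [0.588, 0.3001, 0.0892]
tcp_rot: [120.2, 89.8, 21.6]
wrist_force: [-1.6, -0.9, 9.6]
opening: 0.276
```

```bash
python3 -c "
from h import *
st()"
```

```text
F [-1.56 -0.86  9.61] M [-0.056  0.467  0.015] [0.58803 0.30013 0.08921] 10.22 tilt [    3.6     1.4 -1000. ] 0.276
[-0.0, -0.0071, 0.0043] [-0.0005, -0.0039, -0.0067] mm 1.6584882355674797
```

{"name": "servo_tool", "arguments": {"motion": [[0.015, -0.012, 0.005, 0, -0.008, -0.014, 1], [0.02, -0.014, 0.006, 0, -0.008, -0.014, 1], [0.024, -0.014, 0.006, 0, -0.008, -0.014, 1], [0.024, -0.014, 0.006, 0, -0.008, -0.014, 1]]}}

```text
t: 10.72
ee_pos: [0.5859, 0.2995, 0.0846]
tcp_rot: [-56.7, 89.9, -155.3]
wrist_force: [2.6, 0.5, -4.7]
opening: 0.272
```

```bash
python3 -c "
from h import *
st()"
```

```text
F [ 2.6   0.52 -4.71] M [ 0.101 -0.338 -0.014] [0.58589 0.2995  0.08456] 10.72 tilt [-1.7e+00 -8.0e-01 -1.0e+03] 0.272
[-0.0, 0.003, -0.0005] [-0.0009, 0.002, 0.0031] mm 0.6109652260210315
```

{"name": "servo_tool", "arguments": {"motion": [[0.005, 0.002, 0, 0, 0.002, 0.003, 1], [0.01, 0.002, 0, 0, 0.002, 0.003, 1], [0.015, 0.002, 0, 0, 0.002, 0.003, 1], [0.015, 0.002, 0, 0, 0.002, 0.003, 1]]}}

```text
t: 11.22
ee_pos: [0.5864, 0.2995, 0.0825]
tcp_rot: [15.4, 90.0, -83.2]
wrist_force: [-2.0, -1.0, 6.0]
opening: 0.27
```

```bash
python3 -c "
from h import *
st()"
```

```text
F [-1.98 -1.02  6.01] M [-0.301  0.255 -0.076] [0.58644 0.29946 0.08252] 11.22 tilt [ 0.e+00 -3.e-01 -1.e+03] 0.27
[-0.0, 0.0003, -0.0003] [-0.0007, 0.0005, -0.0002] mm 0.07392222287363234
```

{"name": "servo_tool", "arguments": {"motion": [[0.007, 0, 0, 0, 0, 0, 1], [0.012, -0.002, 0, 0, 0, 0, 1], [0.012, -0.002, 0, 0, 0, 0, 1]]}}

```text
t: 11.6
ee_pos: [0.5866, 0.2995, 0.0825]
tcp_rot: [46.5, 89.9, -52.1]
wrist_force: [-5.0, -1.9, 12.5]
opening: 0.27
```

Run:
```python
from h import *
st()
for n in('wrist','scene','top'):
  p=manip.read_camera(n);save(p,n[0]+'6.png')
  if n=='scene':cv2.imwrite('pics/s6z.png',cv2.resize(p['frame'][140:270,140:270],None,fx=4,fy=4,interpolation=2)[:,:,::-1])
```

```text
F [-4.97 -1.95 12.47] M [-0.578  0.7   -0.089] [0.58656 0.2995  0.08248] 11.6 tilt [ 6.e-01 -8.e-01 -1.e+03] 0.27
[-0.0, -0.0003, 0.0001] [-0.0004, 0.0013, -0.0014] mm 0.06457449740350331
```

View pics/w6.png

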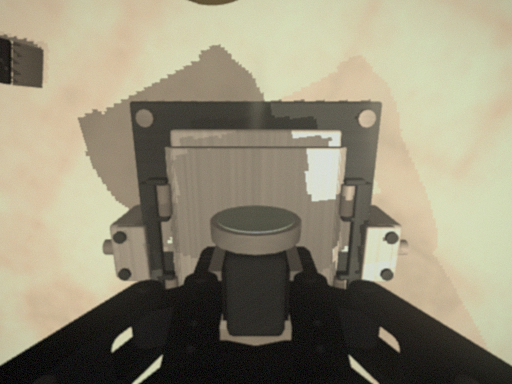

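View pics/s6z.png

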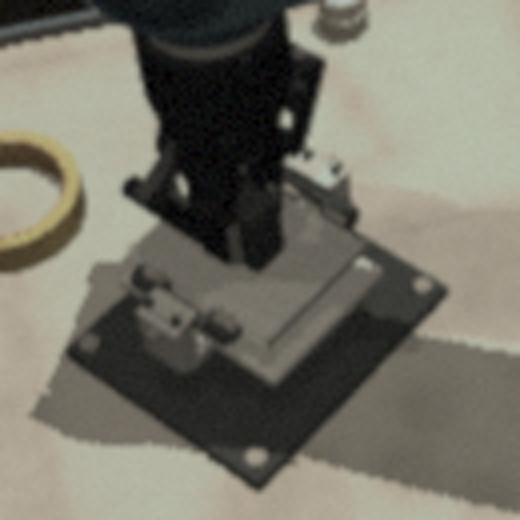

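{"name": "servo_tool", "arguments": {"motion": [[0.004, 0, 0, 0, 0, 0, 1], [0.002, 0, 0, 0, 0, 0, 0.55], [0.002, 0, 0, 0, 0, 0, 0.5], [0.002, 0, 0, 0, 0, 0, 0.5], [0.002, 0, 0, 0, 0, 0, 0.5]]}}

```text
t: 12.38
ee_pos: [0.5864, 0.2995, 0.0818]
tcp_rot: [18.8, 89.9, -79.8]
wrist_force: [0.6, -0.6, -0.6]
opening: 0.498
```

Run:
```python
from h import *
st()
p=manip.read_camera('wrist');save(p,'w7.png')
```

```text
F [ 0.64 -0.57 -0.57] M [-0.032  0.026  0.036] [0.58642 0.29947 0.08179] 12.38 tilt [ 2.e-01 -9.e-01 -1.e+03] 0.498
[-0.0, 0.0004, -0.0002] [-0.0003, 0.0017, -0.0006] mm 0.08684335324384286
```

View pics/w7.png

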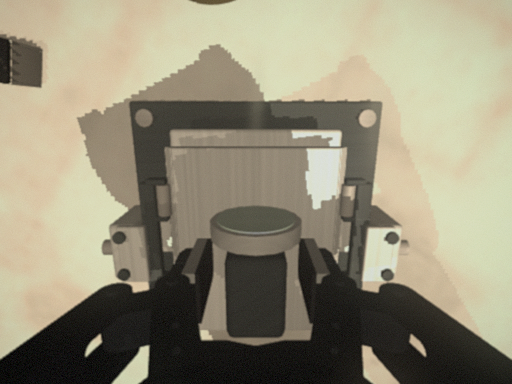

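Released, with the fingers clear of the stem (pads at columns 205 and 308, stem 225–287). I'll lift straight up, then check the plate.

{"name": "servo_tool", "arguments": {"motion": [[-0.06, 0, 0, 0, 0, 0, 0.5], [-0.2, 0, 0, 0, 0, 0, 0.5], [-0.5, 0, 0, 0, 0, 0, 0.5], [-0.75, 0, 0, 0, 0, 0, 0.5], [-0.75, -0.25, 0, 0, 0, 0, 0.5], [-0.75, -0.45, 0, 0, 0, 0, 0.5], [-0.75, -0.45, 0, 0, 0, 0, 0.5]]}}

```text
t: 13.3
ee_pos: [0.4955, 0.3137, 0.2328]
tcp_rot: [77.8, 89.9, -20.7]
wrist_force: [0.2, 0.7, -0.1]
opening: 0.498
```

Run:
```python
from h import *
import pickle
st()
Q={}
for n in('wrist','scene','top'):
  p=manip.read_camera(n);save(p,n[0]+'8.png');Q[n]=fix(p)
  print(n,[(k,np.round(d['at'],1).tolist(),round(d['confidence'],2)) for k in ('plate_grip','plate_vblock') for d in manip.pinpoint(k,p)[:1]])
pickle.dump(Q,open('q8.pkl','wb'))
w=Q['wrist']['frame'];cv2.imwrite('pics/w8z.png',cv2.resize(w[0:230,120:390],None,fx=2.6,fy=2.6,interpolation=2)[:,:,::-1])
s=Q['scene']['frame'];cv2.imwrite('pics/s8z.png',cv2.resize(s[140:270,140:270],None,fx=4.5,fy=4.5,interpolation=2)[:,:,::-1])
```

```text
F [ 0.18  0.66 -0.06] M [0.031 0.026 0.025] [0.49554 0.31371 0.23283] 13.3 tilt [ 1.e+00 -4.e-01 -1.e+03] 0.498
[0.0005, 0.4603, 0.0031] [0.0038, 0.0004, -0.002] mm 92.0621212660493
wrist [('plate_grip', [79.6, 254.1], 0.79), ('plate_vblock', [49.5, 255.7], 0.92)]
scene []
top [('plate_grip', [146.2, 218.5], 0.56), ('plate_vblock', [137.9, 220.3], 0.69)]
```

View pics/w8z.png

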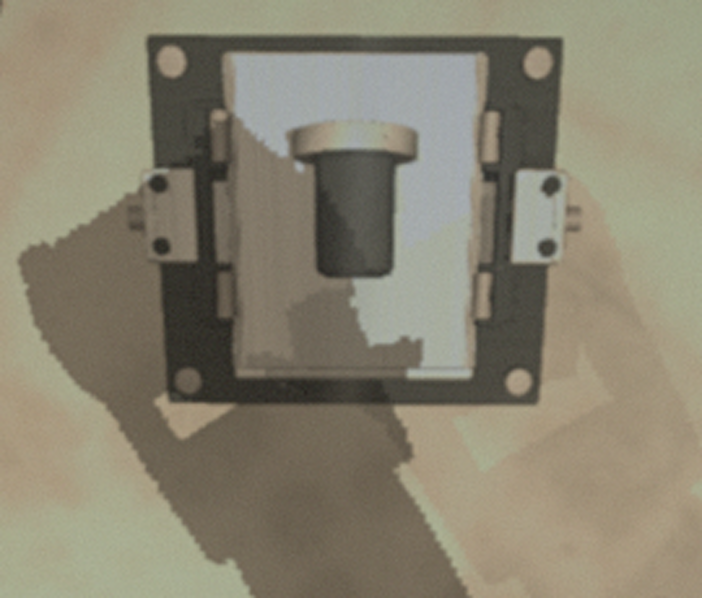

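View pics/s8z.png

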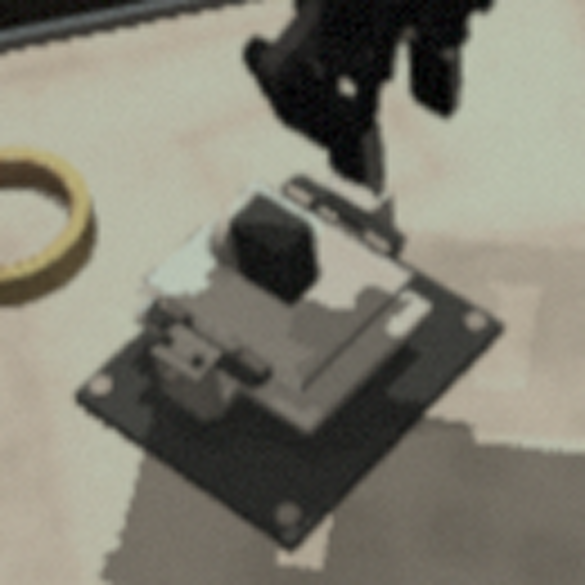

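Run:
```python
from h import *
import pickle
p=pickle.load(open('q8.pkl','rb'))['wrist']
z=lambda l:[((x+.5)/2.6-.5+120,(y+.5)/2.6-.5) for x,y in l]
d=lambda v:np.degrees(np.arctan2(v[1],v[0]))
S=np.array([atz(p,*q,.012) for q in z([(171,62),(538,62),(188,381),(518,382)])]);print('mount',S.mean(0),d(S[0]-S[1])-90,d(S[2]-S[3])-90)
C=np.array([atz(p,*q,.099+.0225) for q in z([(317,153),(395,153),(392,276),(319,276)])]);print('stem centre',C.mean(0))
G=np.array([atz(p,*q,.0765) for q in z([(231,54),(479,54),(240,369),(473,369)])]);print('slab',G.mean(0),d(G[0]-G[1])-90,d(G[2]-G[3])-90,np.linalg.norm(G[0]-G[2]),np.linalg.norm(G[1]-G[3]),np.linalg.norm(G[0]-G[1]),np.linalg.norm(G[2]-G[3]))
```

```text
mount [0.58685176 0.29926541 0.012     ] -8.474275835898041 -8.656584808431234
stem centre [0.58398361 0.29934267 0.1215    ]
slab [0.58620797 0.29878433 0.0765    ] -8.474052471037979 -8.483763940798937 0.10306486045525606 0.10309949421449904 0.08207233204133593 0.08535287770021989
```

Run:
```python
from h import *
import pickle
p=pickle.load(open('q8.pkl','rb'))['wrist'];w=p['frame']
cv2.imwrite('pics/w8y.png',cv2.resize(w[10:160,195:315],None,fx=6.2,fy=4,interpolation=2)[:600,:,::-1])
# predicted level slab top-edge corners (y+-41) & ridge (y+-45, z-.004)
a=np.radians(-8.55);X=np.array([np.cos(a),np.sin(a),0]);Y=np.array([-X[1],X[0],0]);c=np.array([.5867,.299,.0762])
for x in(.052,-.052):
  for y,dz in((.041,0),(-.041,0),(.045,-.004),(-.045,-.004)):
    q=proj(p,c+x*X+y*Y+[0,0,dz]);print(x,y,q.round(1),((q-[195,10]+.5)*[6.2,4]).round())
```

```text
0.052 0.041 [208.7  19.3] [88. 39.]
0.052 -0.041 [304.   19.4] [679.  40.]
0.052 0.045 [204.8  20.6] [64. 44.]
0.052 -0.045 [307.9  20.7] [703.  45.]
-0.052 0.041 [213.1 141.5] [115. 528.]
-0.052 -0.041 [299.1 141.6] [649. 529.]
-0.052 0.045 [209.5 141.1] [ 93. 527.]
-0.052 -0.045 [302.7 141.2] [671. 527.]
```

View pics/w8y.png

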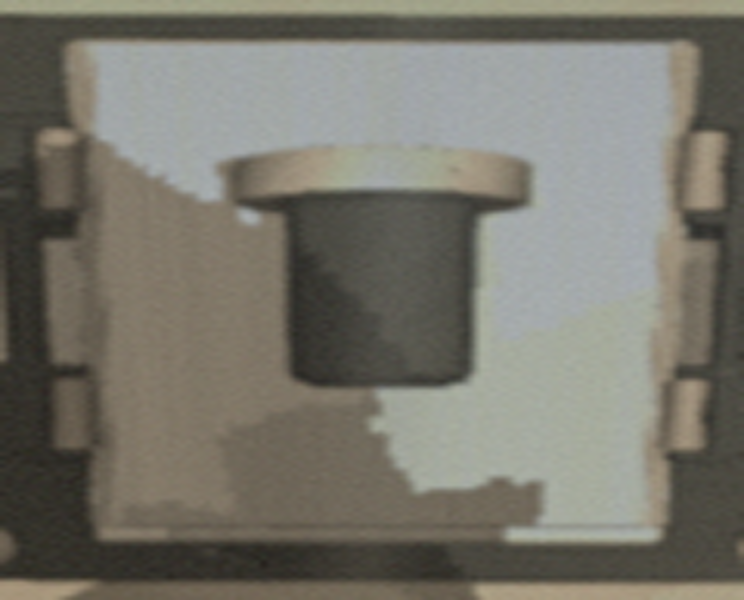

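```bash
python3 -c "
from bench import manip
print(manip.finish_job())"
```

```text
the job is handed in; nothing more can be done
None
```

The mirror plate is back on its mount, pressed home and released, and I handed the job in about 13.5 s into the 51 s allowed. The hand-in reports no verdict, so what follows rests on my own measurements.

**What I did:** I gripped the stem across y with 80 N, carried the plate above the mount and lowered it level, with the wrist camera guiding it over the balls. The plate met the rollers at a TCP height of about 0.091 m. About 12 N of push was on at the last reading before it snapped down. I then pressed with about 15 N to check: the TCP stayed at 0.0825 m, so the seat is rigid. I opened the gripper, lifted straight up and moved clear.

**Last checks:**
- **Position:** the slab centre measured about 0.8 mm from the mount's centre and turned about 0.1°. These come from the wrist camera, which is calibrated to about 2 mm.
- **Height:** plate_grip is at about 98.7 mm by feel, below the 102 mm limit. Camera triangulation of the balls before placing gave about 99 mm.
- **Level:** the rear edge first measured 3 mm wider than the front, which would have meant a tilt. I had picked the ridge instead of the top edge there. The outline predicted for a level, seated plate matches the picture to about 1 pixel.
- **Clamps:** the rollers show symmetrically over both bevels. The clamp joint values can't be read directly, so I did not confirm the 0.7 to 2.3 mm range.
- **Bystanders:** the path stayed away from the bottles and the beaker. I did not measure their positions again at the end.

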